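Free the pump drive's tensioner for a belt change

ROBOT

A 6-joint arm with a two-finger parallel gripper is mounted at the origin on the work surface. World frame = base frame: x ahead of the robot, y to its left, z up, the work surface at z = 0. Lengths are in m, angles in rad, forces in N, time in s.
With the tool pointing down it reaches from about 0.225 to 0.875 m from the base axis. Payload 3.4 kg.
Tool frame: the origin (TCP) lies at the very end of the fingers, on their centre line; the grasp point (between the pads) lies 19 mm behind it; z points along the fingers, y is the direction in which the jaws open and shut (so a half turn about z gives the same grasp; the last joint's range is limited). The gripper opens to 85 mm and grips with 20 to 120 N. Pads are 22 mm wide; open, the fingers measure 114 mm over their backs; the gripper's body (76 mm by 85 mm) begins 54 mm behind the grasp point. The pads swing forward as they close: fully open they stand 13 mm farther back than shut.
Start: joints at [1.213, 0.276, 1.505, -0, 1.361, -0.121], TCP at [0.135, 0.559, 0.231] pointing down, gripper open.
Joint ranges: [-2.89, 2.89], [-0.75, 2.08], [0.22, 2.7], [-1.18, 4.32], [0.11, 2.71], [-2.7, 2.7]. Speed limits (rad/s): [2.57, 2.57, 3.14, 3.14, 3.14, 3.14].

INTERFACE

Orientations are given as a unit quaternion [w, x, y, z].
In Python, from rig import manip gives the robot as it stands. The module is installed in compiled form; this text tells all that it offers.
- The arm moves only by the tool carry_out, never from a script. Its argument "moves" is one flat list of numbers, 5 for each row, row after row: the opening in per cent of the stroke, from 0 (shut) to 100 (fully open), then the shift along the world's x, y, z in cm, then the turn about the world's z in rad. A call has exactly 10 rows; each row shifts and turns the commanded pose from where the row before left it; what a row does not reach is not made up. A row lasts 1/10 s, in which the tool goes at most 50 mm and 8.59 degrees, less where a joint would pass 70% of its speed; a pose out of reach is approached as far as the arm can. A call is refused whole if a number of a shift passes 5 or a number of a turn 0.15, either way. A call with a gripper value outside its range is refused whole. The fingers move at their own pace and stop on an object; "squeeze" is the grip in N (left out, the last holds). Time passes only in rows, so rows that do not move let the fingers close, or fill a call up. It gives the time, the measured TCP pose, the force and the opening at its end, in the units of the state.
- manip.get_state(): the state, without advancing time (a new reading comes with each control period).
- manip.get_image(name): name is "scene" or "top"; returns the picture (480x640x3 uint8, red, green, blue); there is no depth.
- manip.camera_info(name): a dict with "fov_y" (degrees; the focal length in pixels is half the picture's height over the tangent of half this angle, whatever the lens; pixels are square), "cx", "cy" (the principal point, pixels), "dist" ([k1, k2, p1, p2, k3] as OpenCV has them; the pictures are not rectified), "rvec" (rotation vector, rad) and "tvec" (3), from world to camera coordinates, as OpenCV has them. Camera axes: x right, y down, z forward; pixel columns grow to the right and rows downward; lengths in m; the calibration is good to about 2 mm. A picture is of the moment at which its call begins. camera_info takes no time and is no camera call.
- manip.sign_off(): hands the job in, once; it reports no verdict.
The state is a dict: "clock": time; "qpos": joint angles; "qd": joint speeds; "effort": joint torques, N m; "position": TCP position; "ee_rot": TCP orientation; "contact_force": force on the tool from outside, world axes, zero at the start; "moment": the same for the moment, N m; "width": finger opening in m.
Only numpy, scipy, OpenCV 4.12 (cv2) and the standard library are available. Lean on these libraries where they do the work, as an engineer would, in place of code of your own. Each camera call takes 0.05 s, during which the arm holds its last target. There are 200 camera calls.

TASK

The coolant pump needs a new drive belt: lift the flat guard plate out of its slot at the front of the drive and lean it in the rest stand, long edge down on the base between the low lip and the raised rail, sloping against the rail and standing there by itself. Then press the sprung tensioner arm back by its roller, away from the slot, past its ratchet click and on to nearly its rear stop, and finish while still holding it there, gripper pressing the roller against the spring. Leave the loose things on the bench where they are.

Things in the scene. Friction and masses are not known exactly. Their poses are not given: they have to be found in the camera images.
- drive: Pump drive, fixed; on the left or right half of the bench, yaw within 0.25 rad. White base plate 270 x 260 x 12 mm, origin under its centre, front (guard slot) at its -x. Behind the arm a motor at (88, -75) and a pump at (88, 55) mm, pulleys on top, 110 mm high. Pivot pillar of the tensioner at (0, 95) mm. Heights are above the bench
- guard: Guard: flat grey plate 8 mm thick (its x), 160 mm wide (y), 140 mm high (z), 0.2 to 0.42 kg, dark stripes low on both faces. Loose. Origin in the middle of its lower long edge. Starts upright in the drive's slot, lower edge 12 mm and top 152 mm above the bench; lifted 30 mm it is out of the slot. Its x lies along the drive's x to 0.02 rad
- guard_top (a point): Middle of the guard's upper edge, 140 mm from its origin along its z
- rest: Rest stand, fixed, on the other half of the bench; its +x points towards the robot's side, yaw pi within 0.25 rad. Aluminium base plate 150 x 220 x 10 mm (x = -60 to 90 mm). Origin on the bench. Low lip 12 mm above the base, 200 mm long, inner face x = -35 mm. Level rail 200 mm long, far face x = 25 mm, 71 to 85 mm above the bench, posts at y = -85 and 85 mm. The guard leans to +x on the rail
- rail_top (a point): Middle of the rail's upper edge on the side that the guard leans against, at (25, 0, 85) mm in the rest's frame
- tensioner (a joint): Steel tensioner arm's angle about its upright pivot, rad: 0 = front stop, where it starts; grows as the roller goes to the drive's +x; rear stop 0.56. Its spring pushes it to 0: 4 N at the roller at 0, evenly rising to 12 N at 0.56; the tooth adds up to 5 N before the click at about 0.32. Let go after it, it falls back on the pawl at about 0.32. Held nearly at the rear stop = 0.43 or more
- idler: Black upright roller, free to spin, at the tensioner arm's free end. Origin in the centre of its underside, 46 mm above the bench. Diameter 32 mm (36 at the end flanges), up to 100 mm above the bench, a 4 mm bolt head on top. Moves on a circle of radius 135 mm about the pivot: at joint value t, x = 135 sin(t - 0.28), y = 95 - 135 cos(t - 0.28) mm in the drive's frame
- pivot (a point): A point on the tensioner arm's upright pivot axis, at (0, 95) mm in the drive's frame
- slot (a point): Middle of the guard slot's floor: drive frame (-105, 0, 12) mm. Two parallel bars 180 mm long, tops 42 mm above the bench, outer faces at x = -116.5 and -93.5 mm, leave an 11 mm gap 30 mm deep
- pawl_cap (a point): Top of the black cap (18 mm diameter) on the ratchet's pawl plunger, 141 mm above the bench when down, at (0, 35) mm in the drive's frame. Its grey bracket reaches x = -17 to 58, y = 25 to 45 mm, 127 mm above the bench
- pawl (a joint): Height of the spring-loaded pawl plunger (black cap on the bracket), m: 0 = down; the ratchet tooth lifts it to about 0.006, then it drops back below 0.002 behind the tooth: that is the click
- wrench: Bystander: a steel wrench 150 mm long, lying. Origin at its middle. Leave alone
- bottle: Bystander: a white plastic jar, 60 mm in diameter, 120 mm high, origin under its centre. Leave alone
- spare_ring: Bystander: an aluminium ring 48 mm in diameter, 14 mm high, lying flat. Leave alone
- nut: Bystander: a loose brass hexagon nut 24 mm across, 14 mm high, lying on the drive's base plate to the right of the roller, near (-45, -100) mm in the drive's frame. Leave alone
Mind the look-alikes: they are no part of the job. Several things have the shape of the guard; the one meant has the colours described above.

How it is judged:
On the way, in this order (a step that is already met when the one before it is completed fails the run):
1. the guard leans in the rest stand by itself, released (angle between guard's own z axis and vertical between 0.14 and 0.75 rad and angle between the y axis of guard and the y axis of rest, either way round below 0.3 rad and z of guard in the frame of rest between 0.004 and 0.022 m and x of guard in the frame of rest between -0.045 and 0.02 m and y of guard in the frame of rest between -0.06 and 0.06 m and x of guard_top in the frame of rest above 0.02 m and contact force between guard and rest above 0.5 N and contact force between guard and the fingers below 0.05 N and contact force between guard and the arm below 0.05 N and linear speed of guard below 0.03 m/s), for 0.3 s.
2. the tensioner arm is pushed back past the ratchet click: the pawl has dropped behind the tooth (value of joint tensioner above 0.345 rad and value of joint pawl below 0.003 m), for 0.1 s.
At the end, for the whole second after the job is handed in: Guard on the rest's base between lip and rail, within 60 mm and 0.3 rad of the rest's middle and line, leaning 0.14 to 0.75 rad onto the rail, still and untouched; tensioner still at 0.43 rad or more, pawl down, fingers pressing the roller with over 3 N; bystanders within 30 mm (all of step 1 and value of joint tensioner above 0.43 rad and value of joint pawl below 0.003 m and contact force between idler and the fingers above 3 N and velocity of joint tensioner between -0.05 and 0.05 rad/s); the arm keeps its last pose, push and grip.
It fails at once if a bystander is moved by more than 30 mm (distance of any of wrench, bottle, spare_ring, nut from where it was at the start of the episode above 0.03 m).
It also fails if it takes over 50 s, if anything falls off the work surface, if the arm or the gripper's body presses on something with over 40 N, if the wrist force passes 120 N, or if a joint passes its speed limit or range.

## Working session

There is one attempt and no reset: what is moved stays moved. The work goes in short steps, Python scripts to look and compute and a tool call to move; the robot and the scene stay as the last step left them, time stands still between calls to the robot, and variables do not carry over. Pictures are saved under pics/ and viewed, about 8 in all and at most 12, crops included, and the job is handed in when it is done.

Besides the shell and the picture viewer there is one more tool, called after "Request:" as a command line: name --argument value ..., lists and objects as JSON in quotes. carry_out: Moves the arm, as the interface text tells. Its arguments: {"type":"object","properties":{"moves":{"type":"array","items":{"type":"number"}},"squeeze":{"type":"number"}},"required":["moves"]}

```bash
mkdir -p pics; cat > h.py <<'E'
import numpy as np, cv2
from rig import manip
def cam(n):
    c=manip.camera_info(n); f=240/np.tan(np.radians(c['fov_y'])/2)
    K=np.array([[f,0,c['cx']],[0,f,c['cy']],[0,0,1.]]); return K,np.array(c['dist'],float),np.array(c['rvec'],float),np.array(c['tvec'],float)
def ray(n,uv):
    K,d,r,t=cam(n); R=cv2.Rodrigues(r)[0]
    p=cv2.undistortPoints(np.array(uv,float).reshape(-1,1,2),K,d).reshape(-1,2)
    return -R.T@t,(np.c_[p,np.ones(len(p))]@R)
def onz(n,uv,z):
    o,d=ray(n,uv); z=np.broadcast_to(z,len(d)); return o+d*((z-o[2])/d[:,2])[:,None]
def proj(n,P):
    K,d,r,t=cam(n); return cv2.projectPoints(np.array(P,float).reshape(-1,1,3),r,t,K,d)[0].reshape(-1,2)
def snap(n,f):
    im=manip.get_image(n)[:,:,::-1].copy(); cv2.imwrite('pics/'+f,im); return im
def st():
    s=manip.get_state()
    for k in('clock','qpos','position','ee_rot','contact_force','width'): print(k,np.round(s[k],4))
E
python3 - <<'E'
from h import *
snap('top','t0.png'); snap('scene','s0.png'); st()
for n in('top','scene'):
    K,d,r,t=cam(n); print(n,K[0,0],d,-cv2.Rodrigues(r)[0].T@t)
E
```

```text
clock 0.1
qpos [ 1.213   0.2765  1.506   0.      1.3607 -0.121 ]
position [0.1347 0.5585 0.2305]
ee_rot [-2.000e-04  1.181e-01  9.930e-01 -8.000e-04]
contact_force [-0.4002 -0.7709 -0.4205]
width 0.0852
top 452.05578760605187 [0.03804562 0.         0.         0.         0.        ] [ 0.47890492 -0.10089137  0.99004007]
scene 515.334881076556 [-0.1437327  0.         0.         0.         0.       ] [ 1.43919749 -0.34798286  0.87706799]
```

View pics/t0.png

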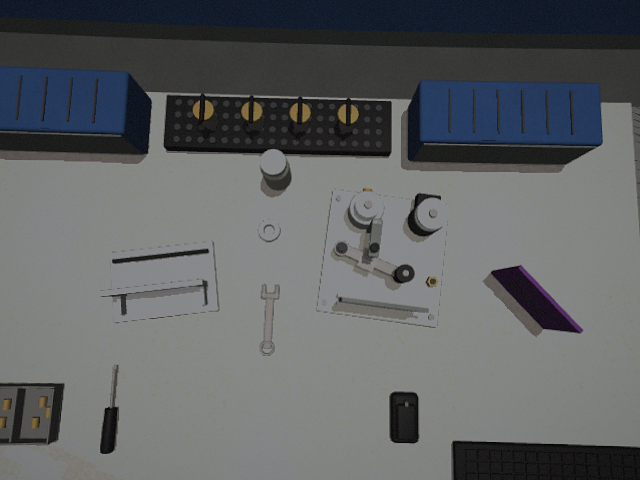

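View pics/s0.png

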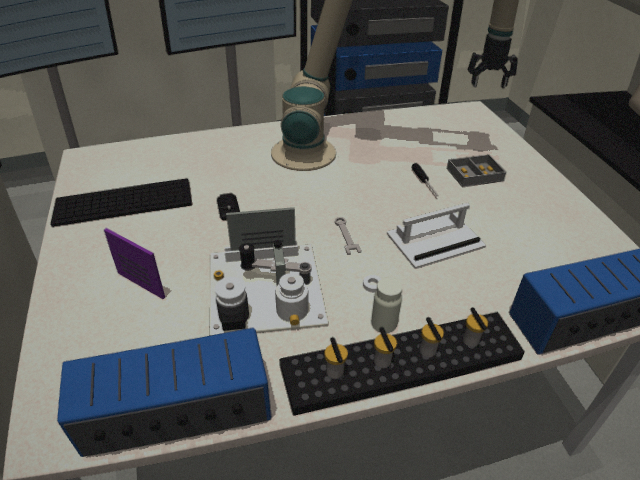

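The top view shows the drive at about (385,258), with the guard edge at (340,297)-(428,315) and the roller at (403,273). The rest is at (163,283), with its lip on the far side and its rail near the robot. The purple plate at (537,298) is a decoy. Next I'll enlarge both areas to get accurate corners.

```bash
python3 - <<'E'
from h import *
t=cv2.imread('pics/t0.png')
a=cv2.resize(t[180:335,310:455],None,fx=3.8,fy=3.8,interpolation=cv2.INTER_CUBIC)
b=cv2.resize(t[232:330,95:225],None,fx=3.8,fy=3.8,interpolation=cv2.INTER_CUBIC)[:,:]
a=a[:,:]; w=max(a.shape[1],b.shape[1]); 
c=np.zeros((589,1050,3),np.uint8); c[:a.shape[0],:a.shape[1]]=a[:589]; 
c[:b.shape[0],555:555+b.shape[1]]=b
c=cv2.resize(c,(800,449)); print(800/1050*3.8)
cv2.imwrite('pics/c0.png',np.clip(c*1.5,0,255).astype(np.uint8))
E
```

```text
2.8952380952380947
```

View pics/c0.png

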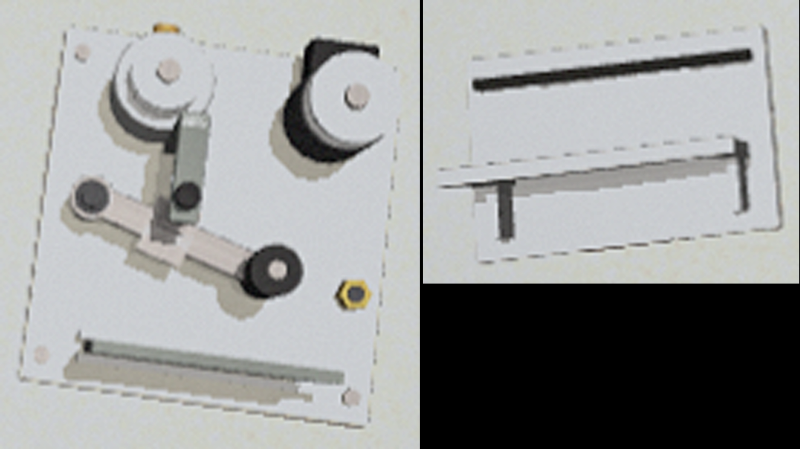

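```bash
cat >> h.py <<'E'
s=2.8952
D=lambda p:np.array(p)/s+[310,180]
Rr=lambda p:(np.array(p)-[423,0])/s+[95,232]
E
python3 - <<'E'
from h import *
np.set_printoptions(precision=4,suppress=True)
c=onz('top',D([[66,27],[368,427],[19,379]]),.012); print('drive corners RL,FR,FL',c, np.linalg.norm(c[0]-c[2]),np.linalg.norm(c[1]-c[2]))
o=(c[0]+c[1])/2; yx=c[0]-c[2]; yy=c[2]-c[1]
print('drive o',o,'yaw',np.arctan2(yx[1],yx[0]),np.arctan2(-yy[0],yy[1]))
g=onz('top',D([[83,347],[343,380]]),.152); print('guard top ends',g,np.linalg.norm(g[0]-g[1]),g.mean(0)); e=g[0]-g[1]; print(np.arctan2(-e[0],e[1]))
print('idler bolt',onz('top',D([[278,270]]),.104),'pivot',onz('top',D([[92,195]]),.07),'cap',onz('top',D([[187,195]]),.141),'nut',onz('top',D([[354,295]]),.02))
c=onz('top',Rr([[765,27],[781,228],[479,262],[468,60]]),.010); print('rest corners FarR,NearR,NearL,FarL',c,np.linalg.norm(np.diff(c,axis=0),axis=1))
e=(c[3]+c[2]-c[0]-c[1]); print('ydir',np.arctan2(-e[0],e[1]))
r=onz('top',Rr([[437,169],[735,137],[748,155],[440,187]]),.085); print('rail top',r)
l=onz('top',Rr([[473,90],[752,61]]),.022); print('lip',l,np.linalg.norm(l[0]-l[1]))
print('wrench, ring, bottle', onz('top',[[268,320],[270,230],[273,157]],[.01,.014,.12]))
E
```

```text
drive corners RL,FR,FL [[ 0.7279 -0.1244  0.012 ]
 [ 0.4319 -0.3521  0.012 ]
 [ 0.4609 -0.0949  0.012 ]] 0.26872350719205024 0.2588159103944858
drive o [ 0.5799 -0.2383  0.012 ] yaw -0.11003018750257944 -0.11203696722786421
guard top ends [[ 0.4843 -0.1359  0.152 ]
 [ 0.4675 -0.3008  0.152 ]] 0.16575310606296337 [ 0.4759 -0.2184  0.152 ]
-0.10207801329475105
idler bolt [[ 0.5393 -0.2691  0.104 ]] pivot [[ 0.5917 -0.1438  0.07  ]] cap [[ 0.5845 -0.2027  0.141 ]] nut [[ 0.5279 -0.3411  0.02  ]]
rest corners FarR,NearR,NearL,FarL [[0.6058 0.1337 0.01  ]
 [0.457  0.1136 0.01  ]
 [0.4288 0.3298 0.01  ]
 [0.576  0.3506 0.01  ]] [0.1502 0.218  0.1487]
ydir 0.13302328552195705
rail top [[0.494  0.3301 0.085 ]
 [0.5196 0.1319 0.085 ]
 [0.5075 0.1223 0.085 ]
 [0.482  0.327  0.085 ]]
lip [[0.5529 0.3396 0.022 ]
 [0.5787 0.1389 0.022 ]] 0.20233330704889904
wrench, ring, bottle [[ 0.4396  0.008   0.01  ]
 [ 0.6331  0.0108  0.014 ]
 [ 0.7632 -0.0018  0.12  ]]
```

Everything agrees to 1–2 mm: corners, lip, rail and the roller against its formula.

- **Drive:** origin (0.580, -0.238), yaw -0.111.
- **Rest:** origin (0.532, 0.234), yaw π+0.133.

Moving above the guard now.

Request:
carry_out --moves '[60,1.7,-3.9,0,-0.072,60,1.7,-3.9,0,-0.072,60,1.7,-3.9,0,-0.072,60,1.7,-3.9,0,-0.072,60,1.7,-3.9,0,-0.072,60,1.7,-3.9,0,-0.072,60,1.7,-3.9,0,-0.072,60,1.7,-3.9,0,-0.072,60,1.7,-3.9,0,-0.072,60,1.7,-3.9,0,-0.072]' --squeeze 50

```text
clock: 1.1
position: [0.3049, 0.1674, 0.2312]
ee_rot: [0.0, 0.461, 0.887, 0.0]
contact_force: [0.9, 1.3, -0.6]
width: 0.0513
```

Request:
carry_out --moves '[60,1.7,-3.9,0,-0.072,60,1.7,-3.9,0,-0.072,60,1.7,-3.9,0,-0.072,60,1.7,-3.9,0,-0.072,60,1.7,-3.9,0,-0.072,60,1.7,-3.9,0,-0.072,60,1.7,-3.9,0,-0.072,60,1.7,-3.9,0,-0.072,60,1.7,-3.9,0,-0.072,60,1.7,-3.9,0,-0.072]'

```text
clock: 2.1
position: [0.4751, -0.2226, 0.2309]
ee_rot: [-0.0, 0.745, 0.667, 0.0]
contact_force: [0.2, -0.6, -0.3]
width: 0.0512
```

Request:
carry_out --moves '[60,0,0,-2.5,0,60,0,0,-2.5,0,60,0,0,-2.5,0,60,0,0,-2,0,60,0,0,-1.3,0,60,0,0,-1,0,60,0,0,0,0,0,0,0,0,0,0,0,0,0,0,0,0,0,0,0]'

```text
clock: 3.1
position: [0.4755, -0.2213, 0.1142]
ee_rot: [0.001, 0.744, 0.669, 0.0]
contact_force: [-2.9, 0.2, 7.1]
width: 0.0082
```

Request:
carry_out --moves '[0,0,0,0,0,0,0,0,0,0,0,0,0,0,0,0,0,0,0.3,0,0,0,0,0.5,0,0,0,0,0.7,0,0,0,0,0.7,0,0,0,0,0.8,0,0,0,0,1,0,0,0,0,0,0]'

```text
clock: 4.1
position: [0.4737, -0.2209, 0.1546]
ee_rot: [-0.001, 0.743, 0.669, -0.001]
contact_force: [0.0, -0.6, -4.8]
width: 0.0076
```

Request:
carry_out --moves '[0,0,0,1,0,0,0,0,1.5,0,0,0,0,1.5,0,0,0,0,1.5,0,0,0,0,1.5,0,0,0,0,0.5,0,0,0,1,0,0,0,0,2,0,0,0,0,2,0,0,0,0,1,0,0]'

```text
clock: 5.1
position: [0.4735, -0.1585, 0.2273]
ee_rot: [-0.002, 0.743, 0.669, -0.0]
contact_force: [0.1, 0.4, -3.8]
width: 0.0074
```

```bash
python3 - <<'E'
from h import *
s=snap('scene','s1.png'); t=snap('top','t1.png'); st()
cv2.imwrite('pics/c1.png',np.clip(1.4*np.hstack([cv2.resize(s[130:330,190:390],(400,400)),cv2.resize(t[220:420,240:440],(400,400))]),0,255).astype(np.uint8))
E
```

```text
clock 5.2
qpos [-4.6350e-01  1.6620e-01  1.6621e+00  3.0000e-04  1.3154e+00 -3.5960e-01]
position [ 0.4741 -0.1592  0.2277]
ee_rot [-1.000e-03  7.429e-01  6.694e-01 -2.000e-04]
contact_force [-0.1427 -0.3168 -2.9183]
width 0.0076
```

View pics/c1.png

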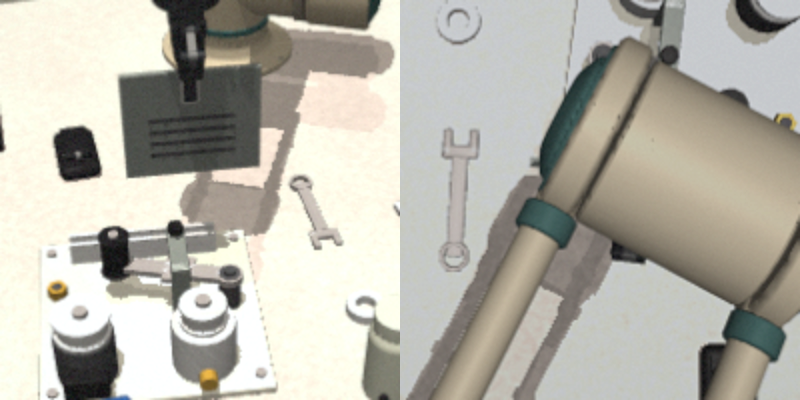

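The guard is held upright, with its bottom corners at scene pixels (254,218) and (319.5,213). I'll check where it sits in the grip.

```bash
python3 - <<'E'
from h import *
np.set_printoptions(precision=4,suppress=True)
p=np.array([.474,-.159,.2277]); n=np.array([np.cos(-.111),np.sin(-.111),0]); p=p+.004*n
uv=np.array([[128,177],[259,166],[120,75],[261,65]])/2+[190,130]
o,d=ray('scene',uv); P=o+d*(((p-o)@n)/(d@n))[:,None]; print(P)
y=np.array([.1108,.9938,0]); print('along y, z rel TCP',(P-p)@y,P[:,2]-p[2])
# target: rest x=0, y=0
o=np.array([.5318,.2339]);print('rest target',o)
E
```

```text
[[ 0.4697 -0.2333  0.123 ]
 [ 0.4872 -0.0765  0.1231]
 [ 0.4698 -0.2329  0.2656]
 [ 0.4872 -0.0765  0.2652]]
along y, z rel TCP [-0.0743  0.0834 -0.0739  0.0835] [-0.1047 -0.1046  0.0379  0.0375]
rest target [0.5318 0.2339]
```

Request:
carry_out --moves '[0,0.6,2.5,0,0.02,0,0.6,4,0,0.025,0,0.6,4.5,0,0.025,0,0.6,4.5,0,0.025,0,0.6,4.5,0,0.025,0,0.6,4.5,0,0.025,0,0.6,4.5,0,0.025,0,0.6,4,0,0.025,0,0.5,3.5,0,0.025,0,0.5,2.3,0,0.024]'

```text
clock: 6.2
position: [0.5333, 0.2291, 0.2277]
ee_rot: [-0.0, 0.656, 0.755, 0.0]
contact_force: [0.2, -0.6, -4.2]
width: 0.0077
```

Request:
carry_out --moves '[0,0,0,0,0,0,0,0,-1,0,0,0,0,-1.5,0,0,0,0,-1.5,0,0,0,0,-1.5,0,0,0,0,-1.5,0,0,0,0,-1,0,0,0,0,-1,0,0,0,0,0,0,0,0,0,0,0]'

```text
clock: 7.2
position: [0.5331, 0.2267, 0.1384]
ee_rot: [0.0, 0.657, 0.754, 0.0]
contact_force: [0.2, 1.1, -3.3]
width: 0.0071
```

Request:
carry_out --moves '[0,0,0,-0.5,0,0,0,0,-0.5,0,0,0,0,-0.4,0,0,0,0,-0.3,0,0,0,0,-0.2,0,0,0,0,-0.1,0,0,0,0,-0.1,0,0,0,0,0,0,0,0,0,0,0,0,0,0,0,0]'

```text
clock: 8.2
position: [0.533, 0.227, 0.1175]
ee_rot: [0.0, 0.657, 0.754, 0.0]
contact_force: [-0.2, 0.4, -4.4]
width: 0.0075
```

```bash
python3 - <<'E'
from h import *
s=snap('scene','s2.png'); st()
cv2.imwrite('pics/c2.png',np.clip(1.4*cv2.resize(s[140:280,360:510],(600,560)),0,255).astype(np.uint8))
E
```

```text
clock 8.25
qpos [ 0.2825  0.3665  1.669  -0.      1.1057  0.1446]
position [0.533  0.227  0.1175]
ee_rot [1.000e-04 6.567e-01 7.542e-01 2.000e-04]
contact_force [-0.6636  0.0546 -4.211 ]
width 0.0076
```

View pics/c2.png

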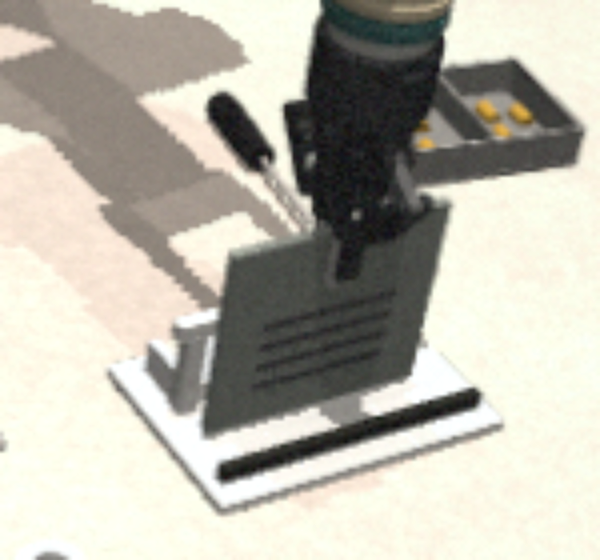

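Request:
carry_out --moves '[0,0,0,-0.1,0,0,0,0,-0.1,0,0,0,0,-0.1,0,0,0,0,0,0,0,0,0,0,0,0,0,0,0,0,0,0,0,0,0,0,0,0,0,0,0,0,0,0,0,0,0,0,0,0]'

```text
clock: 9.25
position: [0.5329, 0.227, 0.1144]
ee_rot: [0.0, 0.657, 0.754, 0.0]
contact_force: [-0.0, 0.1, -3.8]
width: 0.0075
```

Request:
carry_out --moves '[0,0,0,-0.05,0,0,0,0,-0.05,0,0,0,0,-0.05,0,0,0,0,-0.05,0,0,0,0,0,0,0,0,0,0,0,0,0,0,0,0,0,0,0,0,0,0,0,0,0,0,0,0,0,0,0]'

```text
clock: 10.25
position: [0.5329, 0.227, 0.1123]
ee_rot: [0.0, 0.657, 0.754, 0.0]
contact_force: [0.1, 0.7, -2.4]
width: 0.0069
```

Request:
carry_out --moves '[0,0,0,-0.05,0,0,0,0,-0.05,0,0,0,0,-0.05,0,0,0,0,0,0,0,0,0,0,0,0,0,0,0,0,0,0,0,0,0,0,0,0,0,0,0,0,0,0,0,0,0,0,0,0]'

```text
clock: 11.25
position: [0.5332, 0.2272, 0.1123]
ee_rot: [0.0, 0.657, 0.754, 0.001]
contact_force: [-2.0, -0.7, 6.4]
width: 0.0076
```

Contact made: the plate is on the base. I'll open slightly, then tip it toward the rail.

Request:
carry_out --moves '[10,0,0,0.05,0,20,0,0,0,0,30,0,0,0,0,30,-0.2,0,0,0,30,-0.3,-0.05,0,0,30,-0.3,-0.05,0,0,30,-0.3,-0.05,0,0,30,-0.3,-0.05,0,0,30,-0.3,-0.05,0,0,30,-0.3,-0.05,0,0]'

```text
clock: 12.25
position: [0.5126, 0.2239, 0.1114]
ee_rot: [0.0, 0.657, 0.754, 0.0]
contact_force: [0.3, -0.0, 0.0]
width: 0.0255
```

Request:
carry_out --moves '[30,-0.3,0,0,0,32,-0.3,-0.05,0,0,34,-0.3,0,0,0,36,-0.3,-0.05,0,0,40,-0.2,0,0,0,44,0,0,0,0,50,0,0,0,0,50,0,0,0,0,50,0,0,0,0,50,0,0,0,0]'

```text
clock: 13.25
position: [0.499, 0.223, 0.1113]
ee_rot: [0.0, 0.657, 0.754, 0.0]
contact_force: [0.7, -0.3, 0.4]
width: 0.0428
```

```bash
python3 - <<'E'
from h import *
s=snap('scene','s3.png'); st()
cv2.imwrite('pics/c3.png',np.clip(1.4*cv2.resize(s[140:280,360:510],(600,560)),0,255).astype(np.uint8))
E
```

```text
clock 13.3
qpos [ 0.2929  0.3284  1.7487 -0.      1.0643  0.155 ]
position [0.499  0.223  0.1113]
ee_rot [0.     0.6567 0.7542 0.    ]
contact_force [-0.0327  0.3695 -0.4985]
width 0.0428
```

View pics/c3.png

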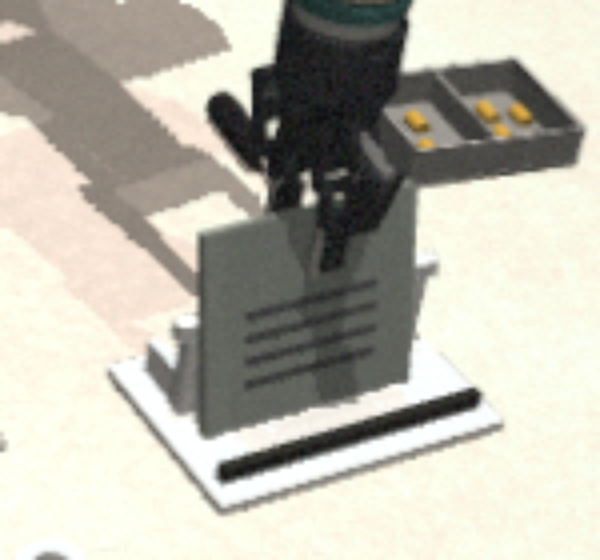

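It leans on the rail with the fingers free of it. I'll lift straight up, then move to the front of the roller with the fingers shut.

Request:
carry_out --moves '[50,0,0,1,0,50,0,0,1.5,0,50,0,0,2,0,50,0,0,2,0,50,0,0,3,0,30,0,0,3,0,10,0,-2,0,-0.12,0,0,-3.5,0,-0.14,0,0,-3.5,0,-0.14,0,0,-3.5,0,-0.14]'

```text
clock: 14.3
position: [0.4989, 0.0969, 0.2373]
ee_rot: [0.0, 0.835, 0.55, 0.001]
contact_force: [0.3, 0.7, -0.2]
width: 0.0001
```

Request:
carry_out --moves '[0,-0.1,-4,0,-0.14,0,-0.1,-4,0,-0.14,0,-0.1,-4,0,-0.14,0,-0.1,-4,0,-0.14,0,-0.1,-4,0,-0.14,0,-0.1,-4,0,-0.14,0,-0.1,-4,0,-0.14,0,-0.1,-4,0,-0.14,0,0,-3,0,-0.14,0,0,-1.5,0,-0.02]'

```text
clock: 15.3
position: [0.4909, -0.2697, 0.2369]
ee_rot: [0.001, 0.998, -0.057, 0.0]
contact_force: [0.6, 0.7, -0.0]
width: -0.0003
```

```bash
python3 - <<'E'
from h import *
s=snap('scene','s4.png'); t=snap('top','t4.png'); st()
cv2.imwrite('pics/c4.png',np.clip(1.4*np.hstack([cv2.resize(s[140:290,360:510],(400,400)),cv2.resize(s[180:330,190:340],(400,400))]),0,255).astype(np.uint8))
E
```

```text
clock 15.4
qpos [-6.2470e-01  2.4960e-01  1.5291e+00 -1.0000e-04  1.3626e+00  1.0574e+00]
position [ 0.4909 -0.2685  0.2365]
ee_rot [ 1.000e-04  9.984e-01 -5.570e-02  1.000e-04]
contact_force [-0.4028  0.8219 -0.3024]
width -0.0003
```

View pics/c4.png

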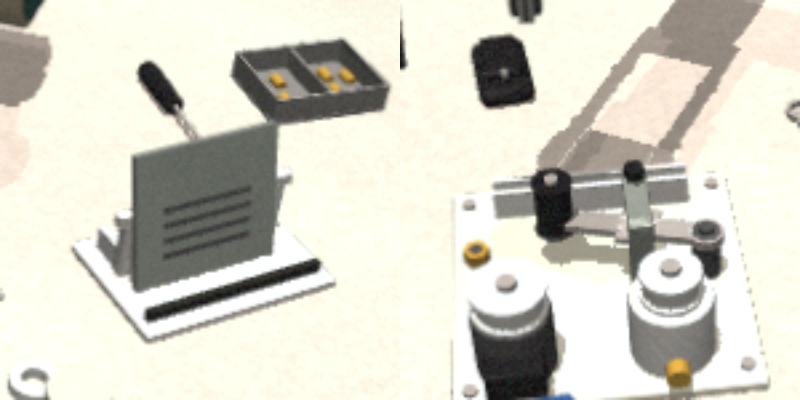

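Request:
carry_out --moves '[0,0,0,-2,0,0,0,0,-2.5,0,0,0,0,-2.5,0,0,0,0,-2.5,0,0,0,0,-2.5,0,0,0,0,-2.5,0,0,0,0,-1.5,0,0,0,0,-1.2,0,0,0,0,0,0,0,0,0,0,0]'

```text
clock: 16.4
position: [0.4914, -0.2664, 0.0649]
ee_rot: [0.0, 0.998, -0.055, 0.0]
contact_force: [-0.0, -0.5, -0.6]
width: -0.0001
```

```bash
python3 - <<'E'
from h import *
np.set_printoptions(precision=4,suppress=True)
uv=np.array([[135,288],[271,253],[133,155],[278,123]])/(400/150)+[360,140]
o=np.array([.5318,.2339]);X=np.array([-.9912,-.1326]);Y=np.array([.1326,-.9912])
for th in(.2,.28,.35,.45):
    P=onz('scene',uv,[.01,.01,.01+.14*np.cos(th),.01+.14*np.cos(th)])
    q=np.c_[(P[:,:2]-o)@X,(P[:,:2]-o)@Y]; print(th,q.tolist(),'implied',np.arcsin((q[2:,0]-q[:2,0])/.14))
E
```

```text
0.2 [[-0.0017530948354247807, 0.08176820273829978], [-0.006983147445392427, -0.07449027870897489], [0.03033720375738333, 0.0854643987535045], [0.02528535576116866, -0.07355447947096233]] implied [0.2313 0.2326]
0.28 [[-0.0017530948354247807, 0.08176820273829978], [-0.006983147445392427, -0.07449027870897489], [0.03344633197004345, 0.08323402192838125], [0.02837606151097998, -0.07636474693778876]] implied [0.2542 0.2553]
0.35 [[-0.0017530948354247807, 0.08176820273829978], [-0.006983147445392427, -0.07449027870897489], [0.03699237787421139, 0.08069021605595873], [0.03190109609156747, -0.07956993397374923]] implied [0.2804 0.2814]
0.45 [[-0.0017530948354247807, 0.08176820273829978], [-0.006983147445392427, -0.07449027870897489], [0.04335836732950484, 0.07612348404013188], [0.038229365261233376, -0.08532400129960803]] implied [0.3281 0.3288]
```

The guard leans about 0.25 rad and is centred. Now pushing the roller.

Request:
carry_out --moves '[0,0.7,-0.08,0,0,0,0.7,-0.08,0,0,0,0.7,-0.08,0,0,0,0.7,-0.08,0,0,0,0.7,-0.08,0,0,0,0.7,-0.08,0,0,0,0.7,-0.08,0,0,0,0.7,-0.08,0,0,0,0.7,-0.08,0,0,0,0,0,0,0]'

```text
clock: 17.4
position: [0.5533, -0.2741, 0.0643]
ee_rot: [-0.0, 0.998, -0.055, -0.001]
contact_force: [-2.9, -0.1, 1.2]
width: -0.0001
```

Request:
carry_out --moves '[0,0.3,-0.03,0,0,0,0.3,-0.03,0,0,0,0.3,-0.03,0,0,0,0.3,-0.03,0,0,0,0.3,-0.03,0,0,0,0.2,-0.02,0,0,0,0,0,0,0,0,0,0,0,0,0,0,0,0,0,0,0,0,0,0]'

```text
clock: 18.4
position: [0.5673, -0.275, 0.0642]
ee_rot: [-0.001, 0.998, -0.055, -0.004]
contact_force: [-10.8, 1.6, 5.8]
width: 0.0
```

```bash
python3 - <<'E'
from h import *
s=snap('scene','s5.png'); t=snap('top','t5.png'); st()
cv2.imwrite('pics/c5.png',np.clip(1.4*np.hstack([cv2.resize(t[190:340,310:460],(400,400)),cv2.resize(s[180:330,190:340],(400,400))]),0,255).astype(np.uint8))
E
```

```text
clock 18.5
qpos [-0.5603  0.4892  1.6086 -0.0026  1.0514  1.1223]
position [ 0.5673 -0.275   0.0642]
ee_rot [-8.000e-04  9.985e-01 -5.520e-02 -3.900e-03]
contact_force [-10.1577   1.1624   5.5133]
width -0.0002
```

View pics/c5.png

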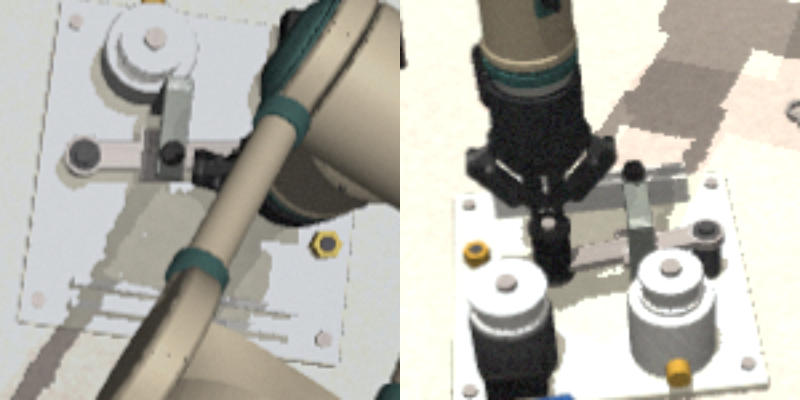

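```bash
cat > roll.py <<'E'
from h import *
def roll(uv):
    P=onz('scene',[uv],.104)[0]; r=P[:2]-[.580,-.2383]
    x=r@[.9938,-.1108]; y=r@[.1108,.9938]; print('drive xy',x,y,'t',.28+np.arctan2(x,.095-y))
E
python3 -c "
from roll import *
roll([245.5,263.6])"
```

```text
drive xy 0.02425731639259709 -0.03511094367573442 t 0.464319535245338
```

Request:
carry_out --moves '[0,0.15,-0.02,0,0,0,0.15,-0.02,0,0,0,0.15,-0.01,0,0,0,0.1,-0.01,0,0,0,0,0,0,0,0,0,0,0,0,0,0,0,0,0,0,0,0,0,0,0,0,0,0,0,0,0,0,0,0]'

```text
clock: 19.5
position: [0.5725, -0.2754, 0.0641]
ee_rot: [-0.001, 0.998, -0.055, -0.004]
contact_force: [-10.1, 1.5, 5.5]
width: 0.0001
```

```bash
python3 - <<'E'
from h import *
s=snap('scene','s6.png'); st()
cv2.imwrite('pics/c6.png',np.clip(1.4*np.hstack([cv2.resize(s[140:290,360:510],(400,400)),cv2.resize(s[180:330,190:340],(400,400))]),0,255).astype(np.uint8))
E
```

```text
clock 19.55
qpos [-0.5565  0.4958  1.5964 -0.0027  1.0579  1.1261]
position [ 0.5725 -0.2754  0.0641]
ee_rot [-0.001   0.9985 -0.0552 -0.0043]
contact_force [-10.4146   1.2851   5.8676]
width 0.0001
```

View pics/c6.png

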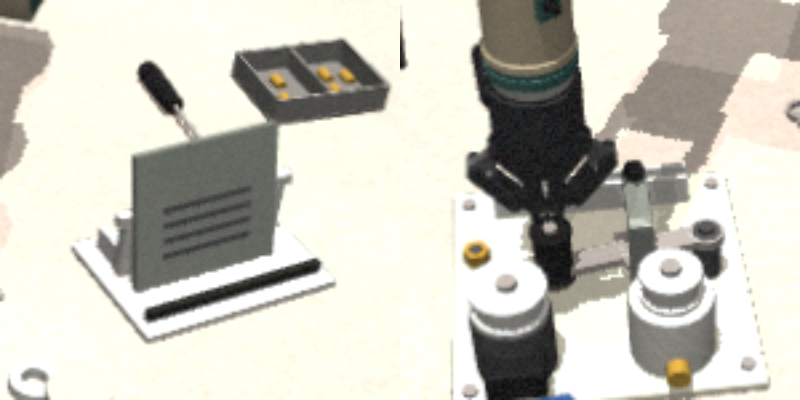

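```bash
python3 -c "
from roll import *
roll([246.6,265.5]); a=cv2.imread('pics/s4.png').astype(int); b=cv2.imread('pics/s6.png').astype(int)
d=np.abs(a-b).max(2); print('cap',d[238:252,420-0-0:421].max(), d[236:256,272:284].max(),'guard',d[180:255,405:470].max(),'nut',d[268:282,210:228].max())
st(); print(manip.sign_off())"
```

```text
drive xy 0.030718000970062036 -0.03300529713711811 t 0.5155208235307074
cap 7 69 guard 20 nut 22
clock 19.55
qpos [-0.5565  0.4958  1.5964 -0.0027  1.0579  1.1261]
position [ 0.5725 -0.2754  0.0641]
ee_rot [-0.001   0.9985 -0.0552 -0.0043]
contact_force [-10.4146   1.2851   5.8676]
width 0.0001
the job is handed in; nothing more can be done
None
```

The guard is leaning in the rest stand by itself. The tensioner is pressed back past the click and held there by the shut fingers. I handed the job in at 19.55 s; sign-off reports no verdict.

- **Guard:** it leans about 0.25 rad, centred to within about 5 mm, with its top about 30 mm to the rail side. Two views more than 3 s apart show no visible movement.
- **Tensioner:** I measured about 0.51 rad from the roller's bolt head, good to roughly 0.02 rad. The push on the tool was steady at about 10.4 N, close to the 11 to 12 N the spring should give there.
- **Pawl:** by eye the cap looks as low as before the push. My pixel check of the cap area did not confirm this: it showed changes of up to 69 levels. I did not look into that, though the tensioner arm and gripper shadow move through the same region.
- **Loose things:** the nut did not move in the before-and-after check. The wrench, bottle and ring were not measured again, but the arm never came near them.
- **Unexplained reading:** the tool also showed about 5.5 N upward during the final push. I took it as friction at the roller and did not check further.

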